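# Unlatch the soap case and hold its sprung lid just below balance

## Robot

A 6-joint arm with a two-finger parallel gripper is mounted at the origin on a cart in front of the work surface, level with it; the furniture and walls round the work are solid. World frame = base frame: x ahead of the robot, y to its left, z up, the work surface at z = 0. Lengths are in m, angles in degrees, forces in N, time in s.
With the tool pointing down it reaches from about 0.25 to 0.775 m from the base axis. Payload 4 kg.
Tool frame: the origin (TCP) lies at the very end of the fingers, on their centre line; the grasp point (between the pads) lies 19 mm behind it; x points along the fingers, y is the direction in which the jaws open and shut, and the axes are right-handed (so a half turn about x gives the same grasp; the last joint's range is limited). The gripper opens to 85 mm and grips with 20 to 120 N. Pads are 22 mm wide; open, the fingers measure 114 mm over their backs; the gripper's body (76 mm by 85 mm) begins 54 mm behind the grasp point. The pads swing forward as they close: fully open they stand 13 mm farther back than shut.
Start: joints at [65.197, 4.996, 78.535, -0, 96.463, -5.907], TCP at [0.178, 0.52, 0.231] pointing down, gripper open.
Joint ranges: [-177.83, 177.83], [-43.37, 116.18], [15.69, 146.23], [-61.86, 241.86], [9.47, 152.12], [-147.06, 147.06]. Speed limits (degrees/s): [159.86, 159.86, 180, 180, 180, 180].

## Interface

Orientations are given as a 3x3 rotation matrix whose columns are the frame's x, y, z axes.
In Python, from cell import * gives the robot as it stands.
- The arm moves only by the tool apply_moves, never from a script. Its argument "moves" is text: rows parted by semicolons, each of 6 numbers parted by spaces: the shift along the world's x, y, z each as a share of 100 cm, from -1 to 1, then the turn, a rotation vector about the world's x, y, z each as a share of 60 degrees, from -1 to 1. A call has 1 to 8 rows; each row shifts and turns the commanded pose from where the row before left it; what a row does not reach is not made up. A row lasts 1/12 s, in which the tool goes at most 41.7 mm and 7.16 degrees, less where a joint would pass 70% of its speed; a pose out of reach is approached as far as the arm can. A call with a number of a shift or a turn outside -1 to 1 is refused whole. A call with a gripper value outside its range is refused whole. "hand" is the opening, from 0 (shut) to 1 (fully open), set as the call begins (left out, the last holds). The fingers move at their own pace and stop on an object; the grip force is fixed at half the most. Time passes only in rows, so rows that do not move let the fingers close. It gives the time, the measured TCP pose, the force and the opening at its end, in the units of the state.
- state(): the state, without advancing time (a new reading comes with each control period).
- capture(name): name is "side" or "top" or "wrist"; returns the picture (384x512x3 uint8, red, green, blue); there is no depth.
- get_calibration(name): a dict with "K" (3x3 intrinsics, pixels), "R" (3x3) and "t" (3): a world point X has camera coordinates R X + t. Camera axes: x right, y down, z forward; pixel columns grow to the right and rows downward; lengths in m; the calibration is good to about 2 mm. A picture is of the moment at which its call begins: read the wrist's pose just before it. get_calibration takes no time and is no camera call; for the wrist camera it gives the pose at the moment of the call.
- hand_in(): hands the job in, once; it reports no verdict.
Trained networks look in the newest picture that a camera, given by its name, has taken for a name from the list of things; names that differ only in an ending like _2 or _b are one class to them, and where a whole thing is asked for, a point or a joint stands for the part that bears it (a point fixed in the world has none). Each returns a list of dicts, best first, with "score" (0 to 1); they miss things now and then, are a little off and sometimes report something else, mostly with a low value. They report only what shows in the picture. A call takes as long as a camera call.
- regions_of(label, camera): "pixels" (384x512 bool, what is visible of it) and "bbox" ([centre column, centre row, width, height] in pixels, round what is visible of it).
The state is a dict: "t": time; "qpos": joint angles; "dq": joint speeds; "tau": joint torques, N m; "eef_pos": TCP position; "tool_rot": TCP orientation; "contact_force": force on the tool from outside, world axes, zero at the start; "torque": the same for the moment, N m; "width": finger opening in m.
Only numpy, scipy, OpenCV 4.12 (cv2) and the standard library are available. Lean on these libraries where they do the work, as an engineer would, in place of code of your own. Each camera call takes 0.05 s, during which the arm holds its last target.

## Task

Turn the black knob on the lid of the small wooden soap case clockwise until it clicks past its detent, then raise the lid by its steel pull bar past its balance point, and bring it back and hold it still just below the balance point (short of it by no more than 15 degrees), so that a colleague can set the hinge spring. The job finishes while you are still holding the pull bar: do not let go, and leave the goods round the case where they are.

Things in the scene. Friction and masses are not known exactly. Their poses are not given: they have to be found in the camera images.
- case: Fixed light-wood display case, 96 mm deep (x), 120 mm wide (y), 99 mm to the top of its closed lid, in the right or the left part of the surface. Origin at the centre of its underside; its own -x is the front with the pull bar, towards the robot (yaw within 0.3 rad). A fixed red bag 300 mm tall stands in the middle of the surface and tall goods behind: swing across above them.
- lid (a joint): Opening angle of the case's lid in rad, 0 closed to 1.45 against its stop. Hinged on the far (+x) side, so the front edge rises. The hinge spring carries part of the weight: the balance point is at 0.90. Below 0.90 the lid sinks shut when let go, above 0.90 the spring opens it to the stop; the force needed at the bar is under 2 N all along. While the knob is locked the lid cannot open.
- hinge (a point): Point in the middle of the lid's hinge axis, which lies along the case's y axis, 52 mm behind the case's centre and 92 mm above the surface.
- pull_mid (a point): Middle of the lid's pull: a round steel bar 10 mm thick, 83 mm long clear between its two arms, along the case's y axis, 42 mm (to its middle) in front of the lid's edge; 142 mm in front of the hinge axis and 13 mm above it when closed (105 mm above the surface). Moves on an arc about the hinge. A pinch from above across the bar lets the bar roll between the pads as the lid turns; the tool need not tilt.
- pull: The same pull bar as a part of the lid (bar and its two arms); origin at the middle of the bar, x pointing from the bar towards the hinge when closed, y along the bar.
- knob (a joint): Angle of the latch knob in rad, 0 locked to 1.3 free (end stop), growing clockwise seen from above. A sprung detent resists with up to about 0.13 N m on the way to its crest at 0.65 and pushes it back if let go before; past the crest it pushes the knob on to about 1.0 or more, where it stays and the lid is free.
- knob_grip (a point): Middle of the knob's black grip bar, on the knob's axis, 26 mm above the top of the lid (125 mm above the surface when closed), 77 mm behind the pull bar. The grip bar is 36 mm long, 12 mm thick and 24 mm tall (13 to 37 mm above the lid); the point's x axis runs along it, its y axis across it. At joint value 0 it lies along the case's x axis, and it turns with the knob.
- tin: Bystander: round flowered tin, 74 mm across, 32 mm tall. Origin at the centre of its underside.
- green_box: Bystander: flat green box, 50 x 50 x 22 mm. Origin at the centre of its underside.
- carton: Bystander: tall orange-brown carton, 40 x 46 x 105 mm. Origin at the centre of its underside.
- gift: Bystander: lilac gift box, 100 x 130 x 60 mm, in whichever of the two places the case is not. Origin at the centre of its underside. In front of the left place stand two fixed little bottles 140 mm tall; the gap between them is 60 mm wide, its middle at y = 0.20, and the pull bar lies just behind it.

How it is judged:
By the outcome, as a careful person would: the job done as asked, in the order asked, and still so for the second after the job is handed in, while the arm keeps its last pose, push and grip.
It also fails if it takes over 58 s, if anything falls off the work surface, if the arm or the gripper's body presses on something with over 40 N, if the wrist force passes 120 N, or if a joint passes its speed limit or range.

## Working session

There is one attempt and no reset: what is moved stays moved. The work goes in short steps, Python scripts to look and compute and a tool call to move; the robot and the scene stay as the last step left them, time stands still between calls to the robot, and variables do not carry over. Pictures are saved under pics/ and viewed, and the job is handed in when it is done.

Besides the shell and the picture viewer there is one more tool, called after "Emit:" as a command line: name --argument value ..., lists and objects as JSON in quotes. apply_moves: Moves the arm, as the interface text tells. Its arguments: {"type":"object","properties":{"moves":{"type":"string"},"hand":{"type":"number"}},"required":["moves"]}

```bash
mkdir -p pics; ls
python3 - <<'E'
from cell import *
import cv2
print(state())
for n in ("side","top","wrist"):
    im=capture(n); cv2.imwrite(f"pics/a_{n}.png",im[:,:,::-1])
    c=get_calibration(n); print(n,c)
E
```

```text
pics
{'t': 0.0, 'qpos': array([ 6.51963037e+01,  5.04107325e+00,  7.86266275e+01,  1.51851840e-03,
        9.64631453e+01, -5.90689472e+00]), 'dq': array([-0.01325651,  0.10999307,  0.07432598,  0.10526907,  0.01698349,
        0.03780467]), 'tau': array([ 5.07976347e-04, -3.51871777e+01, -3.13269031e+01, -2.32119019e-04,
        1.10357621e-02,  7.59369357e-06]), 'eef_pos': array([0.17790515, 0.51989629, 0.23010373]), 'tool_rot': array([[-9.81939062e-04,  3.23860696e-01,  9.46104268e-01],
       [-2.06197602e-03,  9.46102057e-01, -3.23862079e-01],
       [-9.99997392e-01, -2.26885714e-03, -2.61221577e-04]]), 'contact_force': array([-0.35895683,  0.11100209,  0.40313976]), 'torque': array([ 0.01283986, -0.00471712,  0.02470954]), 'width': 0.08525457714834565}
side {'K': array([[413.72579182,   0.        , 250.21068815],
       [  0.        , 413.72579182, 193.63359501],
       [  0.        ,   0.        ,   1.        ]]), 'R': array([[ 0.59422075, -0.80415992, -0.01511674],
       [-0.56679594, -0.40534164, -0.71724508],
       [ 0.57065231,  0.43477002, -0.696657  ]]), 't': array([-0.27578126,  0.33220441,  0.81975147])}
top {'K': array([[451.34746251,   0.        , 256.88892148],
       [  0.        , 451.34746251, 195.46282948],
       [  0.        ,   0.        ,   1.        ]]), 'R': array([[-0.0065348 , -0.99829008, -0.05808791],
       [-0.99083368,  0.0143022 , -0.13432822],
       [ 0.13492931,  0.05667765, -0.9892329 ]]), 't': array([0.01107592, 0.45342832, 1.12390656])}
wrist {'K': array([[311.02753417,   0.        , 257.5167142 ],
       [  0.        , 311.02753417, 189.81712634],
       [  0.        ,   0.        ,   1.        ]]), 'R': array([[ 0.32474155,  0.94579786, -0.00305408],
       [ 0.91263598, -0.31250446,  0.26350814],
       [ 0.24827102, -0.0883593 , -0.96465234]]), 't': array([-0.54768275, -0.03378244,  0.37805301])}
```

View pics/a_side.png

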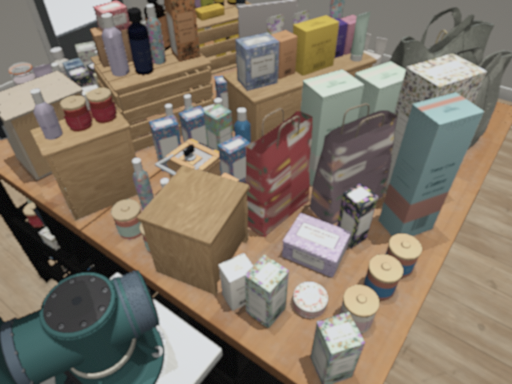

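View pics/a_top.png

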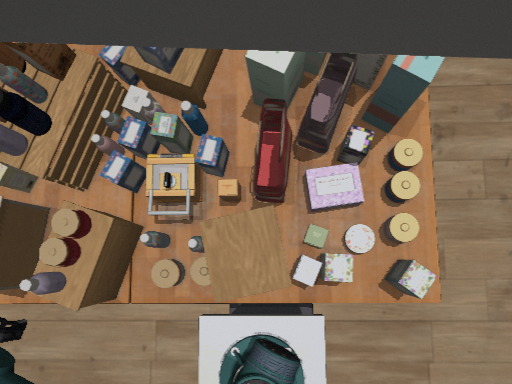

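View pics/a_wrist.png

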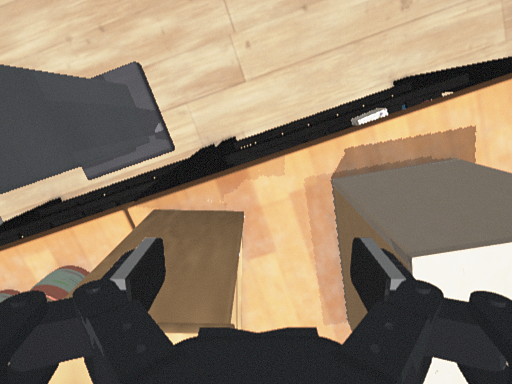

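```bash
cat > h.py <<'E'
import numpy as np, cv2
from cell import *
def ray(cam,u,v,z,c=None):
    c=c or get_calibration(cam); K,R,t=c["K"],c["R"],c["t"]
    d=R.T@np.linalg.solve(K,[u,v,1]); o=-R.T@t
    return o+d*(z-o[2])/d[2]
def proj(cam,X,c=None):
    c=c or get_calibration(cam); p=c["K"]@(c["R"]@np.asarray(X,float)+c["t"]); return p[:2]/p[2]
E
python3 - <<'E'
from h import *
a=cv2.imread("pics/a_top.png")[130:270,120:260]; cv2.imwrite("pics/z_top.png",cv2.resize(a,None,fx=4.2,fy=4.2,interpolation=cv2.INTER_CUBIC))
a=cv2.imread("pics/a_side.png")[120:270,100:260]; cv2.imwrite("pics/z_side.png",cv2.resize(a,None,fx=4,fy=4,interpolation=cv2.INTER_CUBIC))
for l in ("case","pull","knob_grip","green_box","carton","tin"):
  for cam in ("top","side"):
    r=regions_of(l,cam)
    for q in r[:2]:
        print(l,cam,round(q["score"],2),np.round(q["bbox"],1), q["pixels"].sum())
        if l in("pull","knob_grip") : np.save(f"pics/{l}_{cam}.npy",q["pixels"]); break
print(state()["t"])
E
```

```text
case top 0.79 [173.1 184.4  56.9  63.3] 2776
case side 0.69 [189.1 158.8  63.7  37.3] 1407
pull top 0.86 [168.8 201.1  42.7  26.4] 275
knob_grip top 0.65 [171.2 178.4  12.3  15.7] 155
knob_grip side 0.68 [189.4 152.6  17.7  22.1] 196
green_box top 0.97 [315.6 235.9  19.2  22.1] 419
green_box top 0.27 [333.9 188.9  59.8  46.1] 2208
carton top 0.73 [229.1 191.8  22.2  18.1] 450
tin top 0.65 [358.  242.7  32.7  28.2] 728
tin top 0.43 [171.2 180.4  13.   17.9] 170
tin side 0.8 [310.1 301.2  32.5  34.6] 990
0.75
```

View pics/z_top.png

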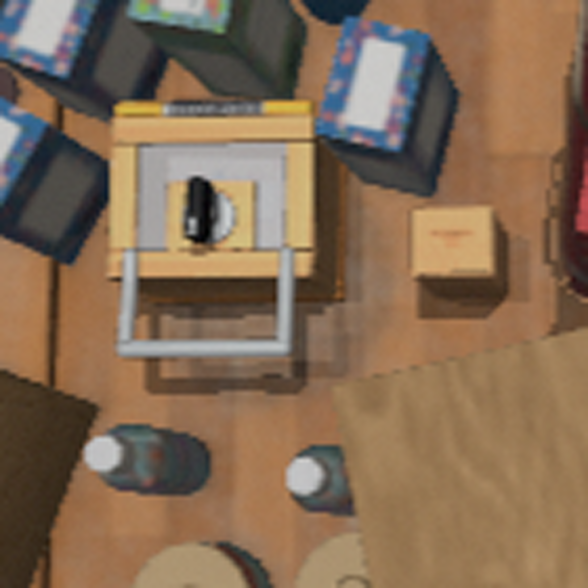

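View pics/z_side.png

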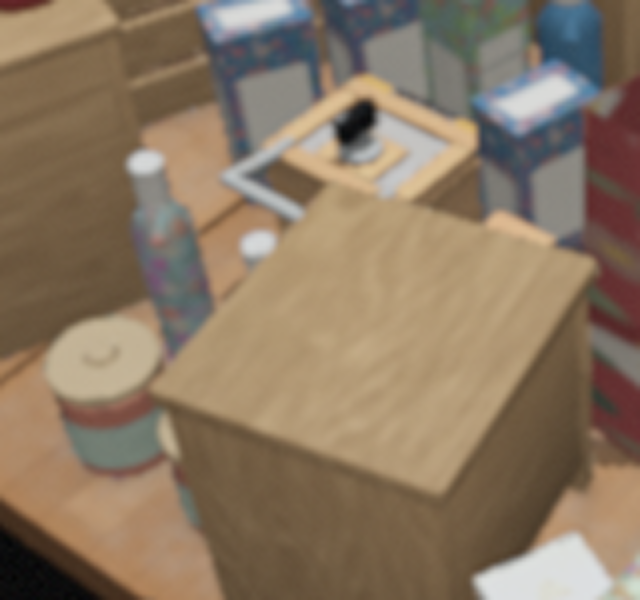

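Run:
```python
from h import *
T=lambda u,v,z:ray("top",120+(u+.5)/4.2-.5,130+(v+.5)/4.2-.5,z)
S=lambda u,v,z:ray("side",100+(u+.5)/4-.5,120+(v+.5)/4-.5,z)
p=lambda n,x:print(n,np.round(x,4))
L,R_=T(122,349,.105),T(288,347,.105); p("bar",[L,R_]); p("barmid",(L+R_)/2); 
d=L-R_; print("len",np.linalg.norm(d),"yaw",np.arctan2(-d[0],d[1]))
p("knobtop",T(200,209,.132)); p("knob ends",[T(199,183,.136),T(199,240,.130)])
p("lid front L,R",[T(109,277,.095),T(307,277,.095)])
p("lid back",[T(116,112,.099),T(315,112,.099)])
p("side barL end",S(228,178,.105)); p("side knob",S(356,122,.130))
for n,u,v,z in (("botL",101,455,.14),("botR",305,477,.14),("bluebox",380,70,.12),("bluebox NE",432,75,.12),("cartonTop",455,242,.105)): p(n,T(u,v,z))
# tall box: find height: corner top-left back
for z in (.1,.15,.18,.2,.22,.25): print(z,T(335,385,z),S(335,190,z), )
for u,v in ((203,218),(272,208),(288,291),(215,300)): p("box corner",ray("top",u,v,.2))
print(state()["t"])
```

```text
bar [[0.4052 0.2641 0.105 ]
 [0.4051 0.1676 0.105 ]]
barmid [0.4052 0.2158 0.105 ]
len 0.09641791936265737 yaw -0.00027318066502114745
knobtop [0.4813 0.2132 0.132 ]
knob ends [[0.4955 0.2131 0.136 ]
 [0.4639 0.214  0.13  ]]
lid front L,R [[0.4485 0.2759 0.095 ]
 [0.4468 0.1592 0.095 ]]
lid back [[0.5458 0.2731 0.099 ]
 [0.5435 0.1549 0.099 ]]
side barL end [0.4042 0.2605 0.105 ]
side knob [0.4754 0.2078 0.13  ]
botL [0.343  0.2637 0.14  ]
botR [0.33   0.1498 0.14  ]
bluebox [0.5626 0.1134 0.12  ]
bluebox NE [0.559  0.0833 0.12  ]
cartonTop [0.4644 0.0717 0.105 ]
0.1 [0.38346973 0.14121221 0.1       ] [0.44022207 0.1990013  0.1       ]
0.15 [0.37947417 0.13187977 0.15      ] [0.40081077 0.15344465 0.15      ]
0.18 [0.37707684 0.12628031 0.18      ] [0.37716399 0.12611066 0.18      ]
0.2 [0.37547861 0.12254734 0.2       ] [0.36139947 0.107888   0.2       ]
0.22 [0.37388039 0.11881437 0.22      ] [0.34563495 0.08966534 0.22      ]
0.25 [0.37148305 0.11321491 0.25      ] [0.32198816 0.06233136 0.25      ]
box corner [0.3826 0.1147 0.2   ]
box corner [ 0.4026 -0.036   0.2   ]
box corner [ 0.226  -0.0678  0.2   ]
box corner [0.2076 0.0873 0.2   ]
0.75
```

Run:
```python
from h import *
for z in (.15,.2,.25,.3,.35,.4): print(z,ray("top",27,284,z)[:2],ray("side",38,94,z)[:2],"jar",ray("top",70,223,z)[:2],ray("side",100,92,z)[:2])
```

```text
0.15 [0.23946451 0.53034323] [0.39509086 0.75580206] jar [0.37884309 0.43596299] [0.51306305 0.60777282]
0.2 [0.24230965 0.50154235] [0.35611607 0.66427717] jar [0.37487837 0.41177341] [0.46508534 0.52754462]
0.25 [0.2451548  0.47274146] [0.31714127 0.57275229] jar [0.37091364 0.38758384] [0.41710763 0.44731642]
0.3 [0.24799994 0.44394058] [0.27816648 0.4812274 ] jar [0.36694891 0.36339426] [0.36912991 0.36708822]
0.35 [0.25084509 0.4151397 ] [0.23919168 0.38970251] jar [0.36298419 0.33920469] [0.3211522  0.28686002]
0.4 [0.25369023 0.38633882] [0.20021689 0.29817763] jar [0.35901946 0.31501511] [0.27317449 0.20663182]
```

Emit:
apply_moves --moves "0 0 0.04 0 0 0;0 0 0.04 0 0 0;0 0 0.04 0 0 0;0 0 0.04 0 0 0;0 0 0.04 0 0 0" --hand 1

```text
t: 1.17
eef_pos: [0.1779, 0.5199, 0.4334]
tool_rot: [[0.0, 0.324, 0.946], [0.001, 0.946, -0.324], [-1.0, 0.001, 0.0]]
contact_force: [0.3, 0.9, 0.3]
width: 0.0851
```

Run:
```python
from h import *
for z in (0,.15,.2,.22,.25,.28): print(z,ray("top",142.5,226,z)[:2],ray("side",129,119,z)[:2],"botR",ray("top",192.5,243.5,z)[:2],ray("side",165,180,z)[:2])
```

```text
0 [0.38066163 0.31145341] [0.59795748 0.62009911] botR [0.33354478 0.17739002] [0.44561314 0.2941727 ]
0.15 [0.3700555  0.26407884] [0.46502277 0.42195578] botR [0.32896199 0.1471539 ] [0.34105892 0.15674677]
0.2 [0.36652013 0.24828732] [0.4207112  0.35590801] botR [0.3274344  0.13707519] [0.30620752 0.11093813]
0.22 [0.36510598 0.24197071] [0.40298657 0.32948889] botR [0.32682336 0.1330437 ] [0.29226695 0.09261467]
0.25 [0.36298475 0.2324958 ] [0.37639963 0.28986023] botR [0.3259068  0.12699648] [0.27135611 0.06512948]
0.28 [0.36086353 0.22302088] [0.34981269 0.25023156] botR [0.32499024 0.12094925] [0.25044527 0.0376443 ]
```

Emit:
apply_moves --moves "0 0 0.04 0 0 0.11;0.04 0 0 0 0 0.11;0.03 -0.03 0 0 0 0.09;0.03 -0.03 0 0 0 0;0.03 -0.03 0 0 0 0;0.03 -0.03 0 0 0 0;0.03 -0.03 0 0 0 0;0.03 -0.03 0 0 0 0"

```text
t: 1.83
eef_pos: [0.3959, 0.342, 0.4716]
tool_rot: [[0.001, 0.005, 1.0], [0.0, 1.0, -0.005], [-1.0, 0.0, 0.0]]
contact_force: [0.2, 0.1, 0.1]
width: 0.0855
```

Emit:
apply_moves --moves "0.03 -0.03 0 0 0 0;0.03 -0.03 0 0 0 0;0.025 -0.03 0 0 0 0;0 -0.03 -0.025 0 0 0;0 -0.008 -0.04 0 0 0;0 0 -0.04 0 0 0;0 0 -0.04 0 0 0;0 0 -0.04 0 0 0"

```text
t: 2.5
eef_pos: [0.4788, 0.2161, 0.2848]
tool_rot: [[0.001, 0.006, 1.0], [0.001, 1.0, -0.006], [-1.0, 0.001, 0.001]]
contact_force: [0.7, 0.6, 0.3]
width: 0.0855
```

Run:
```python
from h import *
print(state()["eef_pos"])
for n in("wrist","top"):
  cv2.imwrite(f"pics/b_{n}.png",cv2.resize(capture(n),None,fx=1.5,fy=1.5,interpolation=cv2.INTER_CUBIC)[:,:,::-1])
np.save("pics/bcal.npy",get_calibration("wrist"),allow_pickle=True)
```

```text
[0.47877525 0.21606747 0.28482465]
```

View pics/b_wrist.png

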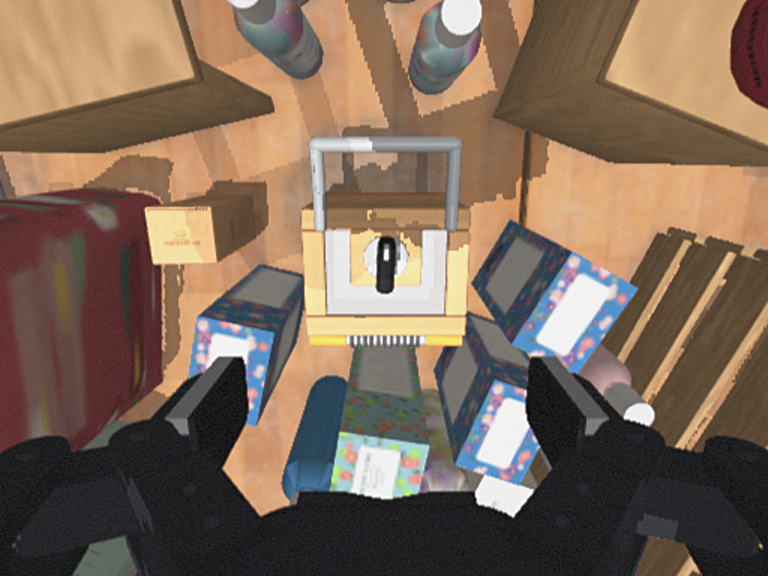

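Run:
```python
from h import *
c=np.load("pics/bcal.npy",allow_pickle=True).item()
W=lambda u,v,z:np.round(ray("wrist",(u+.5)/1.5-.5,(v+.5)/1.5-.5,z,c),4)
print("bar",W(318,145,.105),W(456,145,.105))
print("knob",W(387,240,.136),W(385,291,.130),W(386,244,.136))
print("lid front",W(302,212,.099),W(468,212,.099)," back",W(310,340,.099),W(466,340,.099))
print("disc",W(387,258,.112))
print("hub bottles", W(460,15,.14))
# predicted points projected
for X in ([.405,.2145,.105],[.4815,.2145,.136],[.4815+.018,.2145,.136],[.4815-.018,.2145,.136]):
    print(X,proj("wrist",X,c)*1.5+.25, proj("top",X)*1.5+.25)
```

```text
bar [0.3933 0.1682 0.105 ] [0.3939 0.2565 0.105 ]
knob [0.4502 0.2123 0.136 ] [0.4836 0.2108 0.13  ] [0.4527 0.2117 0.136 ]
lid front [0.4363 0.1547 0.099 ] [0.437  0.2666 0.099 ]  back [0.528  0.1559 0.099 ] [0.5283 0.2684 0.099 ]
disc [0.4657 0.212  0.112 ]
hub bottles [0.3292 0.252  0.14  ]
[0.405, 0.2145, 0.105] [390.36512325 163.33053874] [253.64575093 319.04900905]
[0.4815, 0.2145, 0.136] [390.83672042 290.11031964] [249.66848955 268.77627456]
[0.4995, 0.2145, 0.136] [390.95617996 317.81523623] [249.90280405 257.53623388]
[0.46349999999999997, 0.2145, 0.136] [390.71365794 261.56981234] [249.4331054  280.06762586]
```

View pics/b_top.png

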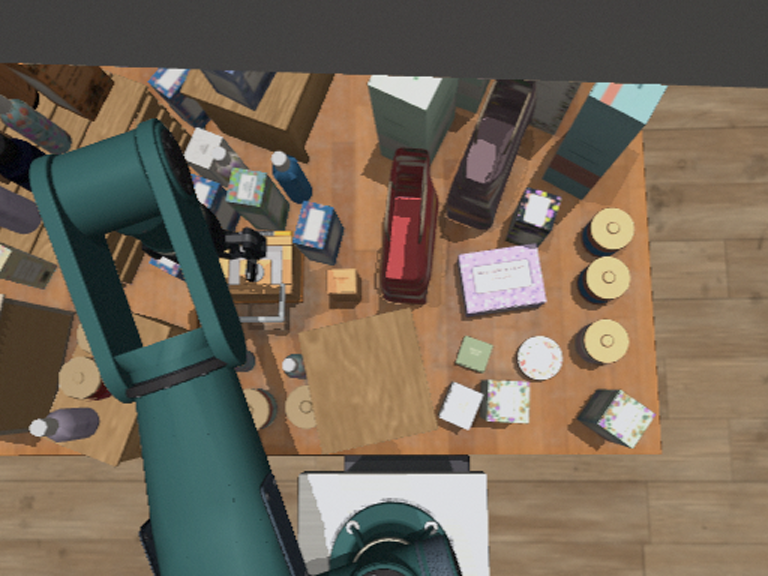

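Run:
```python
from h import *
s=state();print(s["eef_pos"],s["dq"])
c=get_calibration("wrist"); im=capture("wrist")
np.save("pics/ccal.npy",c,allow_pickle=True); print(state()["eef_pos"])
im=im[80:240,180:340][:,:,::-1]
cv2.imwrite("pics/c_wrist.png",cv2.resize(im,None,fx=3.75,fy=3.75,interpolation=cv2.INTER_CUBIC))
im=capture("side");cv2.imwrite("pics/c_side.png",cv2.resize(im[80:240,100:300],None,fx=4,fy=4,interpolation=cv2.INTER_CUBIC)[:480*2,:,::-1][:600])
```

```text
[0.47253936 0.21440318 0.27296036] [  0.27648238  -0.71260087 -14.59769342   0.03839642   3.43357817
   0.02857437]
[0.47586808 0.21561566 0.28026137]
```

View pics/c_wrist.png

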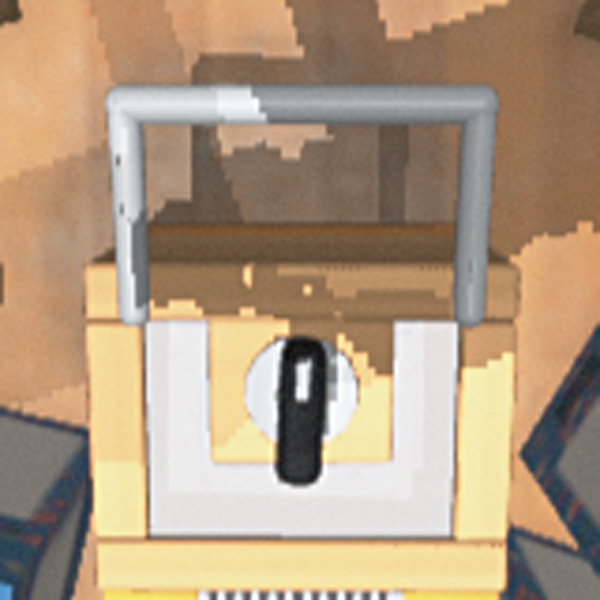

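View pics/c_side.png

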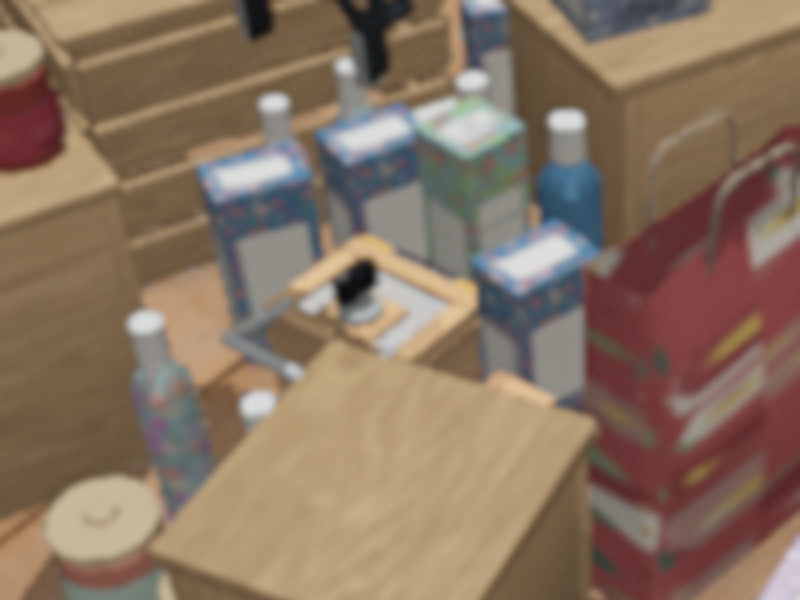

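Emit:
apply_moves --moves "0 0 0 0 0 0;0 0 0 0 0 0;0 0 0 0 0 0;0 0 0 0 0 0;0 0 0 0 0 0;0 0 0 0 0 0" --hand 0.5

```text
t: 3.2
eef_pos: [0.4793, 0.2168, 0.2874]
tool_rot: [[0.002, 0.005, 1.0], [0.001, 1.0, -0.005], [-1.0, 0.001, 0.002]]
contact_force: [0.9, -0.1, 0.3]
width: 0.0426
```

Run:
```python
from h import *
s=state();print(s["eef_pos"],s["dq"])
c=get_calibration("wrist"); im=capture("wrist")
np.save("pics/ccal.npy",c,allow_pickle=True); print(state()["eef_pos"])
im=im[80:240,180:340][:,:,::-1]
cv2.imwrite("pics/d_wrist.png",cv2.resize(im,None,fx=3.75,fy=3.75,interpolation=cv2.INTER_CUBIC))
```

```text
[0.47927788 0.2168446  0.28735021] [-0.03090134  0.1718906   1.00742821  0.11300553 -0.10836795 -0.00315943]
[0.47907122 0.216784   0.28687454]
```

View pics/d_wrist.png

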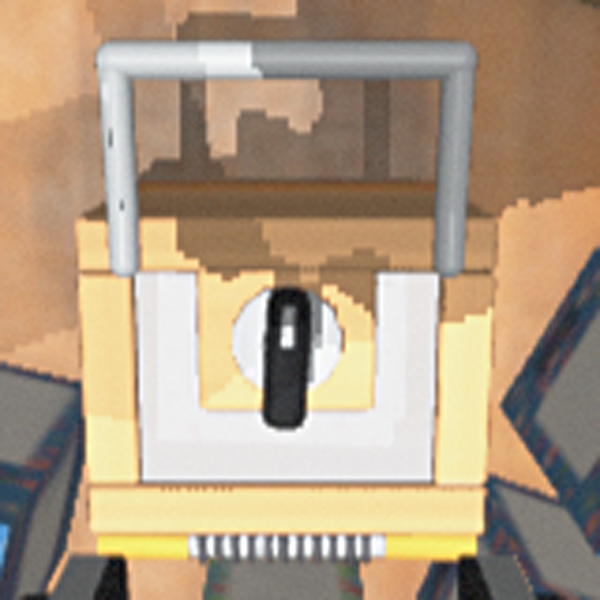

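Run:
```python
from h import *
c=np.load("pics/ccal.npy",allow_pickle=True).item()
W=lambda u,v,z:np.round(ray("wrist",180+(u+.5)/3.75-.5,80+(v+.5)/3.75-.5,z,c),4)
print("bar",W(112,59,.105),W(460,59,.105))
print("disc",W(287,341,.112))
print("knob top near/far",W(289,289,.136),W(284,430,.118),W(286,365,.136))
print("lid front",W(79,220,.099),W(497,217,.099)," back",W(92,530,.099),W(484,530,.099))
print("rim line",W(140,481,.099),W(435,481,.099))
```

```text
bar [0.4032 0.1681 0.105 ] [0.4038 0.2606 0.105 ]
disc [0.4785 0.2141 0.112 ]
knob top near/far [0.46   0.2149 0.136 ] [0.5024 0.2132 0.118 ] [0.4797 0.214  0.136 ]
lid front [0.4462 0.156  0.099 ] [0.4461 0.2732 0.099 ]  back [0.5389 0.1548 0.099 ] [0.5396 0.273  0.099 ]
rim line [0.5235 0.1699 0.099 ] [0.524  0.2578 0.099 ]
```

Emit:
apply_moves --moves "0.001 -0.003 -0.02 0 0 0;0 0 -0.03 0 0 0;0 0 -0.03 0 0 0;0 0 -0.03 0 0 0;0 0 -0.025 0 0 0;0 0 -0.015 0 0 0;0 0 -0.005 0 0 0;0 0 0 0 0 0"

```text
t: 3.92
eef_pos: [0.4788, 0.2133, 0.1296]
tool_rot: [[-0.004, 0.005, 1.0], [-0.001, 1.0, -0.005], [-1.0, -0.001, -0.004]]
contact_force: [-0.4, -0.1, 0.5]
width: 0.0424
```

Emit:
apply_moves --moves "0 0 0 0 0 0;0 0 0 0 0 0;0 0 0 0 0 0"

```text
t: 4.17
eef_pos: [0.4809, 0.214, 0.1333]
tool_rot: [[0.003, 0.005, 1.0], [0.001, 1.0, -0.005], [-1.0, 0.001, 0.003]]
contact_force: [-1.0, 0.3, -0.3]
width: 0.0429
```

Run:
```python
from h import *
s=state();print(s["eef_pos"],s["dq"])
im=capture("wrist")
cv2.imwrite("pics/e_wrist.png",cv2.resize(im,None,fx=1.5,fy=1.5)[:,:,::-1])
```

```text
[0.4809359  0.2140429  0.13333086] [ 0.12088631  0.12359665  0.33656913 -0.05576183 -0.13466727 -0.03711869]
```

View pics/e_wrist.png

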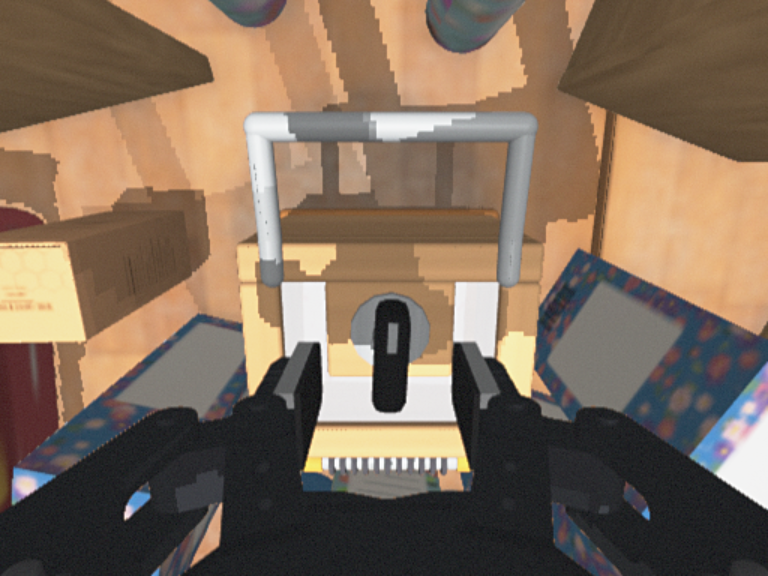

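Emit:
apply_moves --moves "0 0 -0.009 0 0 0;0 0 -0.006 0 0 0;0 0 -0.003 0 0 0;0 0 0 0 0 0;0 0 0 0 0 0"

```text
t: 4.63
eef_pos: [0.4794, 0.2135, 0.1126]
tool_rot: [[-0.001, 0.005, 1.0], [-0.0, 1.0, -0.005], [-1.0, -0.0, -0.001]]
contact_force: [0.3, 0.3, -0.4]
width: 0.0426
```

Emit:
apply_moves --moves "0 0 0 0 0 0;0 0 0 0 0 0;0 0 0 0 0 0;0 0 0 0 0 0;0 0 0 0 0 0;0 0 0 0 0 0" --hand 0

```text
t: 5.13
eef_pos: [0.4799, 0.2152, 0.1139]
tool_rot: [[0.001, 0.005, 1.0], [0.003, 1.0, -0.005], [-1.0, 0.003, 0.001]]
contact_force: [-0.4, 5.2, 0.8]
width: 0.0109
```

Run:
```python
from h import *
s=state();print({k:np.round(s[k],3) for k in("t","eef_pos","contact_force","torque","width","qpos","tool_rot")})
im=capture("wrist")
cv2.imwrite("pics/f_wrist.png",cv2.resize(im,None,fx=1.5,fy=1.5)[:,:,::-1])
```

```text
{'t': np.float64(5.133), 'eef_pos': array([0.48 , 0.215, 0.114]), 'contact_force': array([-0.408,  5.202,  0.845]), 'torque': array([ 0.865,  0.155, -0.006]), 'width': np.float64(0.011), 'qpos': array([ 17.874,   4.925,  92.122,   0.164,  82.858, -71.888]), 'tool_rot': array([[ 0.001,  0.005,  1.   ],
       [ 0.003,  1.   , -0.005],
       [-1.   ,  0.003,  0.001]])}
```

View pics/f_wrist.png

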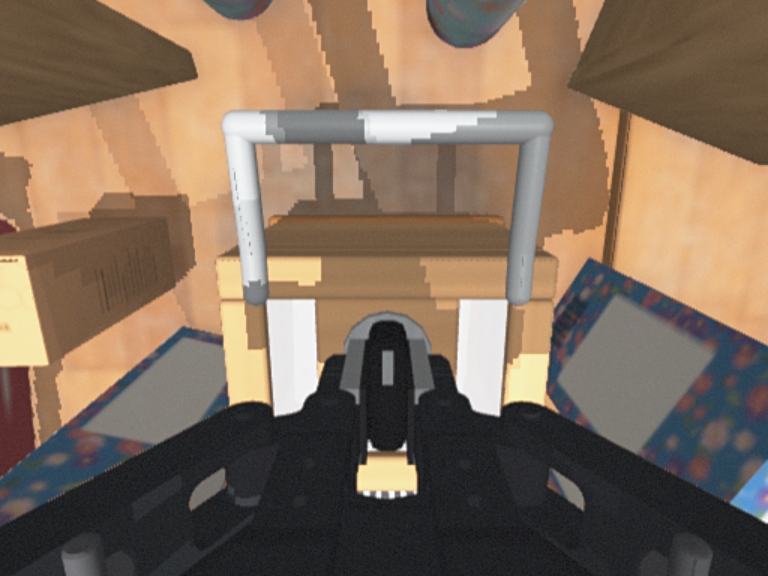

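Emit:
apply_moves --moves "0 0.001 0 0 0 -0.05;0 0 0 0 0 -0.1;0 0 0 0 0 -0.1;0 0 0 0 0 -0.1;0 0 0 0 0 -0.1;0 0 0 0 0 -0.1;0 0 0 0 0 -0.1;0 0 0 0 0 -0.1"

```text
t: 5.85
eef_pos: [0.4802, 0.216, 0.1139]
tool_rot: [[0.001, 0.714, 0.7], [0.003, 0.7, -0.714], [-1.0, 0.003, -0.001]]
contact_force: [0.1, 5.7, 2.2]
width: 0.0107
```

Emit:
apply_moves --moves "0 0 0 0 0 -0.1;0 0 0 0 0 -0.1;0 0 0 0 0 -0.1;0 0 0 0 0 -0.1;0 0 0 0 0 0;0 0 0 0 0 0"

```text
t: 6.35
eef_pos: [0.4806, 0.2163, 0.1139]
tool_rot: [[0.002, 0.935, 0.354], [0.004, 0.354, -0.935], [-1.0, 0.004, -0.002]]
contact_force: [1.1, 5.6, -0.6]
width: 0.0107
```

Run:
```python
from h import *
s=state();print({k:np.round(s[k],3) for k in("t","eef_pos","contact_force","torque","width","qpos","tool_rot")})
im=capture("wrist")
cv2.imwrite("pics/g_wrist.png",cv2.resize(im,None,fx=1.5,fy=1.5)[:,:,::-1])
```

```text
{'t': np.float64(6.35), 'eef_pos': array([0.481, 0.216, 0.114]), 'contact_force': array([ 1.13 ,  5.644, -0.618]), 'torque': array([ 0.869, -0.202, -0.008]), 'width': np.float64(0.011), 'qpos': array([17.974,  4.993, 92.047,  0.149, 82.765, -2.769]), 'tool_rot': array([[ 0.002,  0.935,  0.354],
       [ 0.004,  0.354, -0.935],
       [-1.   ,  0.004, -0.002]])}
```

View pics/g_wrist.png

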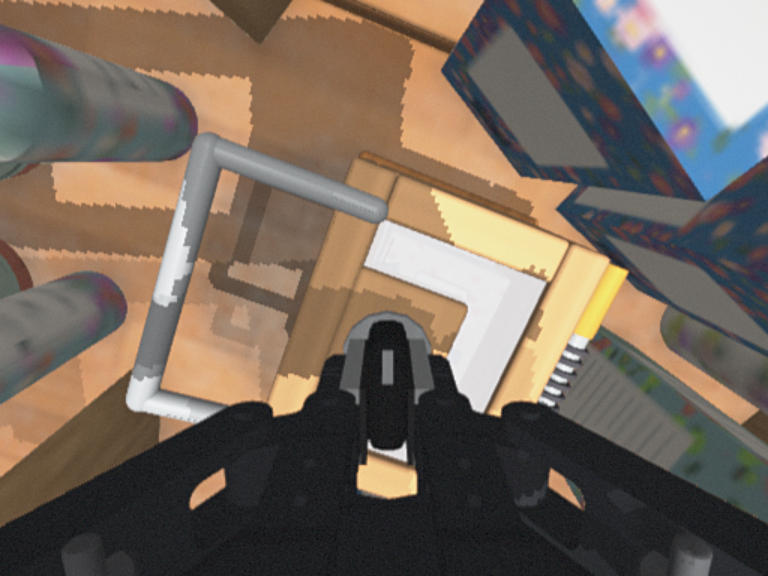

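Emit:
apply_moves --moves "0 0 0 0 0 0;0 0 0 0 0 0;0 0 0 0 0 0;0 0 0 0 0 0" --hand 0.5

```text
t: 6.73
eef_pos: [0.4798, 0.2142, 0.1133]
tool_rot: [[-0.0, 0.936, 0.353], [-0.001, 0.353, -0.936], [-1.0, -0.0, 0.001]]
contact_force: [-0.6, 0.0, 0.2]
width: 0.043
```

Emit:
apply_moves --moves "0 0 0.015 0 0 0;0 0 0.025 0 0 0;0 0 0.025 0 0 -0.05;0 0 0.015 0 0 -0.1;-0.01 0 0.005 0 0 -0.1;-0.02 -0.001 0 0 0 -0.1;-0.03 -0.001 0 0 0 0;-0.01 0 0 0 0 0"

```text
t: 7.4
eef_pos: [0.4073, 0.2122, 0.1985]
tool_rot: [[-0.001, 1.0, -0.005], [-0.0, -0.005, -1.0], [-1.0, -0.001, 0.0]]
contact_force: [-0.9, 0.7, -0.1]
width: 0.0427
```

Emit:
apply_moves --moves "-0.006 0 0 0 0 0;0 0 0 0 0 0;0 0 0 0 0 0;0 0 0 0 0 0;0 0 0 0 0 0;0 0 0 0 0 0"

```text
t: 7.9
eef_pos: [0.4045, 0.2126, 0.1981]
tool_rot: [[-0.0, 1.0, -0.006], [-0.0, -0.006, -1.0], [-1.0, -0.0, 0.0]]
contact_force: [-0.2, -0.9, -0.6]
width: 0.0423
```

Run:
```python
from h import *
s=state();print({k:np.round(s[k],3) for k in("t","eef_pos","contact_force","torque","width","qpos","tool_rot")})
c=get_calibration("wrist"); im=capture("wrist"); np.save("pics/hcal.npy",c,allow_pickle=True)
cv2.imwrite("pics/h_wrist.png",cv2.resize(im,None,fx=1.5,fy=1.5)[:,:,::-1])
im=capture("top"); cv2.imwrite("pics/h_top.png",cv2.resize(im[120:260,100:260],None,fx=4,fy=4,interpolation=cv2.INTER_CUBIC)[:,:,::-1])
```

```text
{'t': np.float64(7.9), 'eef_pos': array([0.404, 0.213, 0.198]), 'contact_force': array([-0.231, -0.901, -0.58 ]), 'torque': array([0.017, 0.047, 0.016]), 'width': np.float64(0.042), 'qpos': array([ 2.0619e+01, -6.4760e+00,  9.3639e+01, -1.0000e-02,  9.2857e+01,
        2.0942e+01]), 'tool_rot': array([[-0.   ,  1.   , -0.006],
       [-0.   , -0.006, -1.   ],
       [-1.   , -0.   ,  0.   ]])}
```

View pics/h_wrist.png

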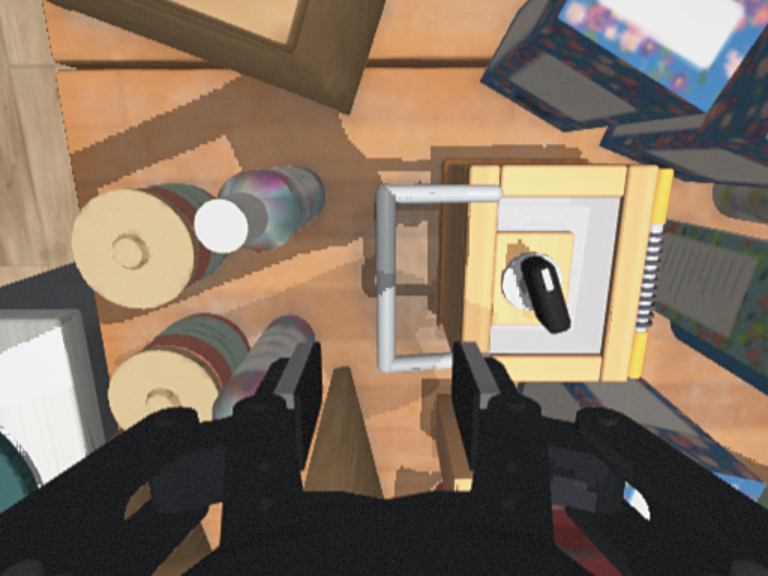

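View pics/h_top.png

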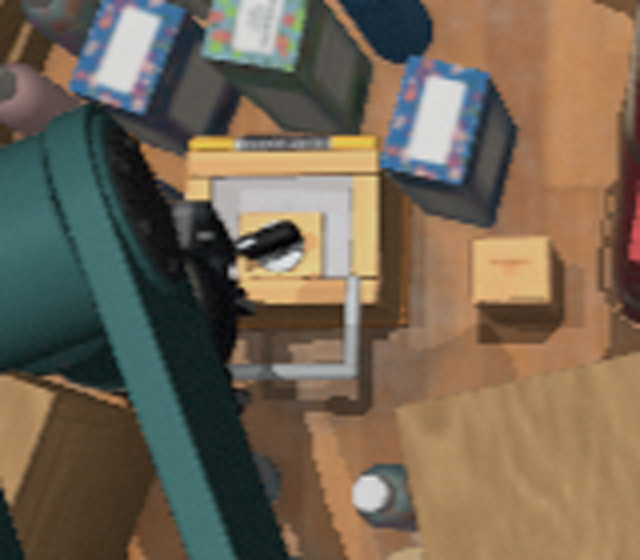

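Emit:
apply_moves --moves "0 0.001 -0.015 0 0 0;0 0.001 -0.025 0 0 0;0 0 -0.025 0 0 0;0 0 -0.02 0 0 0;0 0 -0.015 0 0 0;0 0 -0.007 0 0 0;0 0 -0.003 0 0 0;0 0 0 0 0 0"

```text
t: 8.67
eef_pos: [0.4038, 0.2146, 0.0881]
tool_rot: [[-0.001, 1.0, -0.005], [-0.0, -0.005, -1.0], [-1.0, -0.001, 0.0]]
contact_force: [-0.1, -0.4, -0.3]
width: 0.0426
```

Emit:
apply_moves --moves "0 0 0 0 0 0;0 0 0 0 0 0;0 0 0 0 0 0;0 0 0 0 0 0;0 0 0 0 0 0;0 0 0 0 0 0;0 0 0 0 0 0" --hand 0

```text
t: 9.25
eef_pos: [0.4041, 0.215, 0.0894]
tool_rot: [[0.001, 1.0, -0.005], [0.001, -0.005, -1.0], [-1.0, 0.001, -0.001]]
contact_force: [-2.9, 0.1, 6.0]
width: 0.0076
```

Run:
```python
from h import *
s=state();print({k:np.round(s[k],3) for k in("t","eef_pos","contact_force","torque","width","qpos","tool_rot")})
im=capture("wrist")
cv2.imwrite("pics/i_wrist.png",cv2.resize(im,None,fx=1.5,fy=1.5)[:,:,::-1])
```

```text
{'t': np.float64(9.25), 'eef_pos': array([0.404, 0.215, 0.089]), 'contact_force': array([-2.919,  0.066,  5.988]), 'torque': array([-0.009,  0.427, -0.061]), 'width': np.float64(0.008), 'qpos': array([ 2.08980e+01, -2.62900e+00,  1.02744e+02,  2.20000e-02,
        7.98100e+01,  2.11850e+01]), 'tool_rot': array([[ 0.001,  1.   , -0.005],
       [ 0.001, -0.005, -1.   ],
       [-1.   ,  0.001, -0.001]])}
```

View pics/i_wrist.png

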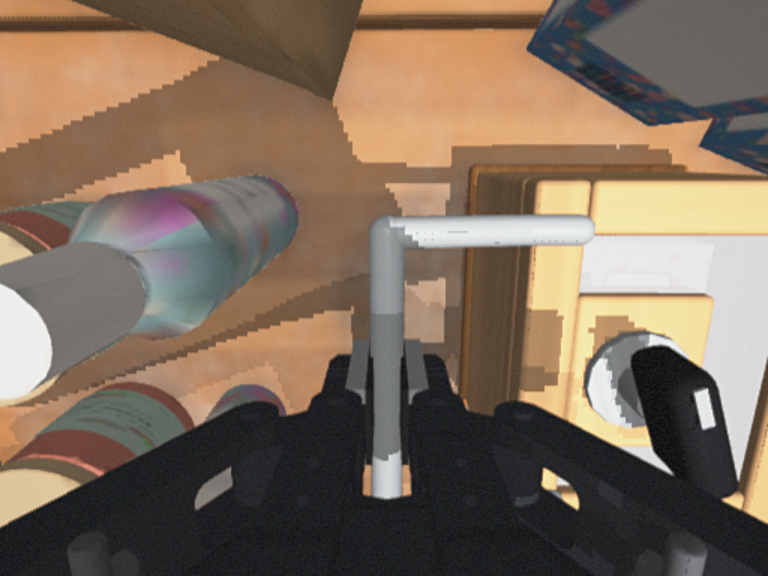

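Run:
```python
import numpy as np
r=.1426;a0=np.arctan2(13,142)
f=lambda d:np.array([-r*np.cos(a0+np.radians(d)),r*np.sin(a0+np.radians(d))])
th=[0,1,3,6,9,12,15,18,21,24,27,30,33,36,39,42,45,48,51,54,57,59,60]
for a,b in zip(th,th[1:]): print(b,np.round(f(b)-f(a),4),np.round(f(b)-f(0),4))
```

```text
1 [0.0002 0.0025] [0.0002 0.0025]
3 [0.0006 0.0049] [0.0009 0.0074]
6 [0.0013 0.0074] [0.0021 0.0148]
9 [0.0016 0.0073] [0.0038 0.0221]
12 [0.002  0.0072] [0.0058 0.0292]
15 [0.0024 0.0071] [0.0082 0.0363]
18 [0.0028 0.0069] [0.011  0.0432]
21 [0.0031 0.0068] [0.0141 0.05  ]
24 [0.0035 0.0066] [0.0176 0.0566]
27 [0.0038 0.0064] [0.0214 0.0631]
30 [0.0041 0.0062] [0.0255 0.0693]
33 [0.0045 0.006 ] [0.03   0.0752]
36 [0.0048 0.0057] [0.0348 0.081 ]
39 [0.0051 0.0055] [0.0398 0.0865]
42 [0.0053 0.0052] [0.0452 0.0917]
45 [0.0056 0.0049] [0.0508 0.0966]
48 [0.0059 0.0046] [0.0566 0.1012]
51 [0.0061 0.0043] [0.0627 0.1055]
54 [0.0063 0.004 ] [0.0691 0.1095]
57 [0.0065 0.0037] [0.0756 0.1132]
59 [0.0044 0.0022] [0.08   0.1154]
60 [0.0023 0.0011] [0.0823 0.1165]
```

Emit:
apply_moves --moves "0.0002 0 0.0025 0 0 0;0.0006 0 0.0049 0 0 0;0.0013 0 0.0074 0 0 0;0.0016 0 0.0073 0 0 0;0.002 0 0.0072 0 0 0;0.0024 0 0.0071 0 0 0;0.0028 0 0.0069 0 0 0"

```text
t: 9.88
eef_pos: [0.4141, 0.2149, 0.1322]
tool_rot: [[-0.002, 1.0, -0.005], [0.0, -0.005, -1.0], [-1.0, -0.002, -0.0]]
contact_force: [-1.8, 3.5, -2.9]
width: 0.0077
```

Run:
```python
from h import *
s=state();print({k:np.round(s[k],3) for k in("t","eef_pos","contact_force","torque","width")})
im=capture("wrist")
cv2.imwrite("pics/j_wrist.png",cv2.resize(im,None,fx=1.5,fy=1.5)[:,:,::-1])
im=capture("side");cv2.imwrite("pics/j_side.png",cv2.resize(im[60:240,100:300],None,fx=3,fy=3,interpolation=cv2.INTER_CUBIC)[:,:,::-1])
```

```text
{'t': np.float64(9.883), 'eef_pos': array([0.414, 0.215, 0.132]), 'contact_force': array([-1.842,  3.508, -2.906]), 'torque': array([ 0.534,  0.644, -0.046]), 'width': np.float64(0.008)}
```

View pics/j_wrist.png

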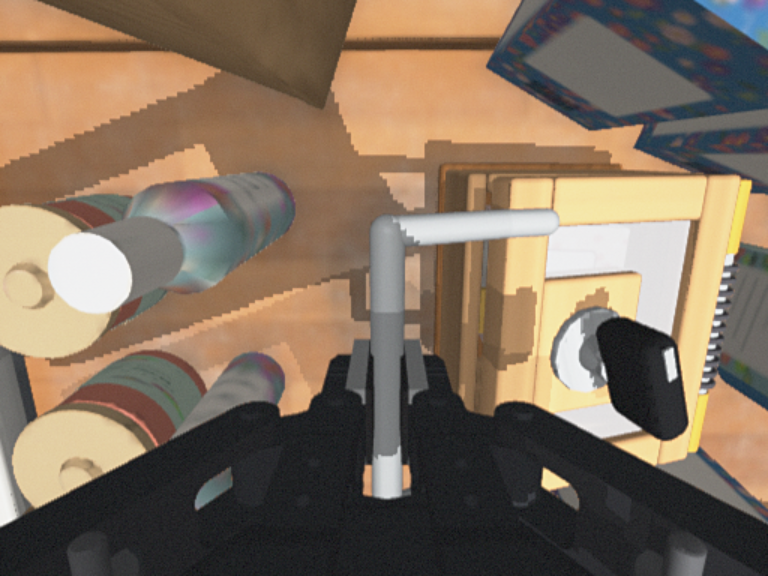

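View pics/j_side.png

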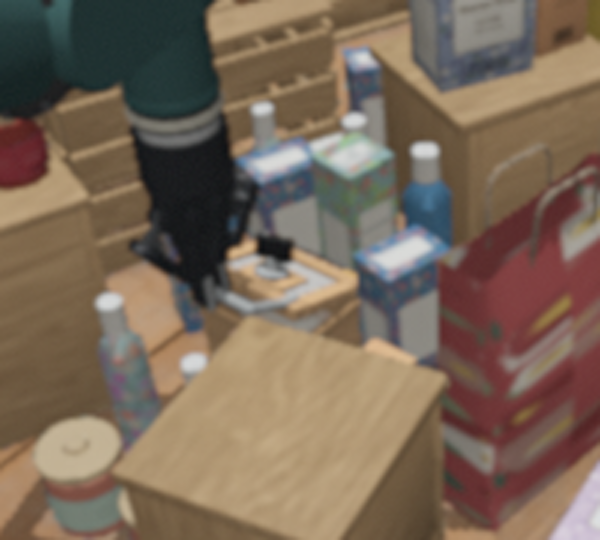

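Emit:
apply_moves --moves "0.0031 0 0.0068 0 0 0;0.0035 0 0.0066 0 0 0;0.0038 0 0.0064 0 0 0;0.0041 0 0.0062 0 0 0;0.0045 0 0.006 0 0 0;0.0048 0 0.0057 0 0 0;0.0051 0 0.0055 0 0 0;0.0053 0 0.0052 0 0 0"

```text
t: 10.65
eef_pos: [0.4459, 0.2147, 0.1813]
tool_rot: [[-0.007, 1.0, -0.004], [-0.0, -0.004, -1.0], [-1.0, -0.007, 0.0]]
contact_force: [-14.1, 1.0, 10.3]
width: 0.0075
```

Emit:
apply_moves --moves "0.0056 0 0.0049 0 0 0;0.0059 0 0.0046 0 0 0;0.0061 0 0.0043 0 0 0;0.0063 0 0.004 0 0 0;0.0065 0 0.0037 0 0 0;0.0044 0 0.0022 0 0 0;0.0023 0 0.0011 0 0 0;0 0 0 0 0 0"

```text
t: 11.32
eef_pos: [0.486, 0.2145, 0.2095]
tool_rot: [[0.003, 1.0, -0.005], [0.0, -0.005, -1.0], [-1.0, 0.003, -0.0]]
contact_force: [-8.0, 0.5, 13.1]
width: 0.0075
```

Emit:
apply_moves --moves "0 0 0 0 0 0;0 0 0 0 0 0;0 0 0 0 0 0;0 0 0 0 0 0"

```text
t: 11.65
eef_pos: [0.4857, 0.2145, 0.2094]
tool_rot: [[0.003, 1.0, -0.005], [0.0, -0.005, -1.0], [-1.0, 0.003, -0.0]]
contact_force: [-8.6, 0.4, 13.8]
width: 0.0079
```

```bash
cat >> h.py <<'E'
def rep(tag,b0=(.4041,.0894)):
    s=state();print({k:np.round(s[k],3) for k in("t","eef_pos","contact_force","torque","width")})
    p=s["eef_pos"]; dx,dz=p[0]-b0[0]-.142,p[2]-b0[1]+.013
    print("lid deg",np.degrees(np.arctan2(dz,-dx))-5.23,"r",np.hypot(dx,dz))
    for n in("wrist","side"):
        im=capture(n)[:,:,::-1]
        if n=="side": im=cv2.resize(im[60:240,100:300],None,fx=3,fy=3,interpolation=cv2.INTER_CUBIC)
        else: im=cv2.resize(im,None,fx=1.2,fy=1.2)
        cv2.imwrite(f"pics/{tag}_{n}.png",im)
E
python3 -c "
from h import *
rep('k')"
```

```text
{'t': np.float64(11.65), 'eef_pos': array([0.486, 0.215, 0.209]), 'contact_force': array([-8.558,  0.413, 13.791]), 'torque': array([0.076, 1.624, 0.009]), 'width': np.float64(0.008)}
lid deg 60.331815690039576 r 0.14604822682167856
```

View pics/k_wrist.png

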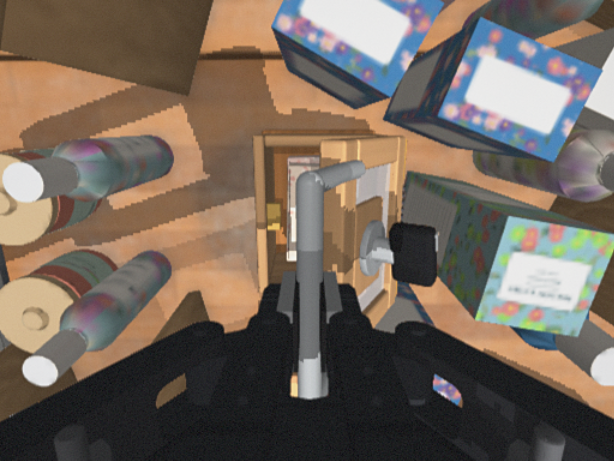

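View pics/k_side.png

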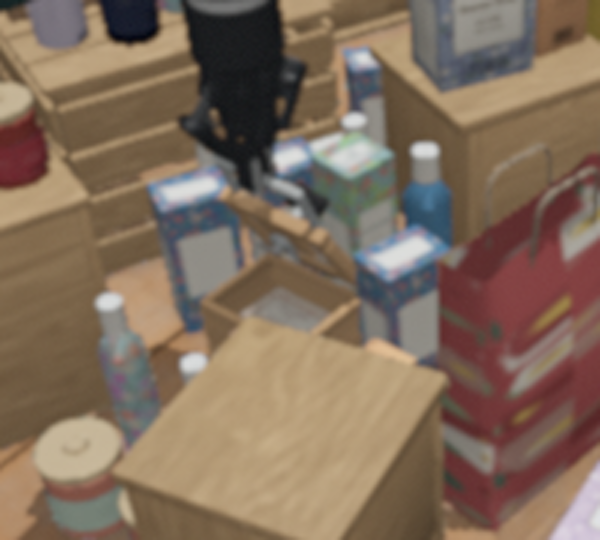

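Run:
```python
import numpy as np
from scipy.optimize import least_squares
P=np.array([(.4041,.0894),(.4141,.1322),(.4459,.1813),(.486,.2095)])
for fr in (1,0):
    g=lambda p:np.hypot(P[:,0]-p[0],P[:,1]-p[1])-(.1426 if fr else p[2])
    s=least_squares(g,[.546,.0764,.1426][:2 if fr else 3]);c=s.x
    a=np.degrees(np.arctan2(P[:,1]-c[1],c[0]-P[:,0]));print(c,s.fun,a-5.23,a-a[0])
```

```text
[0.54662858 0.0803363 ] [ 2.16481324e-04 -2.84617574e-04  1.80745824e-05  8.52667945e-05] [-1.59133896 16.14237898 39.83678998 59.62495087] [ 0.         17.73371794 41.42812894 61.21628983]
[0.5485797  0.07900573 0.14478345] [ 6.96560507e-05 -1.65269718e-04  1.55284867e-04 -5.96711998e-05] [-1.11507158 16.3515793  39.66226352 59.14953587] [ 0.         17.46665089 40.7773351  60.26460745]
```

Emit:
apply_moves --moves "-0.002 0 -0.0005 0 0 0;-0.0045 0 -0.0018 0 0 0;-0.005 0 -0.0024 0 0 0;-0.005 0 -0.0028 0 0 0;-0.005 0 -0.0032 0 0 0;-0.0048 0 -0.0034 0 0 0;-0.004 0 -0.003 0 0 0;-0.002 0 -0.0015 0 0 0"

```text
t: 12.42
eef_pos: [0.4544, 0.2147, 0.1888]
tool_rot: [[0.005, 1.0, -0.005], [0.001, -0.005, -1.0], [-1.0, 0.005, -0.001]]
contact_force: [-2.6, 1.3, 5.7]
width: 0.0073
```

Emit:
apply_moves --moves "0 0 0 0 0 0;0 0 0 0 0 0;0 0 0 0 0 0;0 0 0 0 0 0;0 0 0 0 0 0;0 0 0 0 0 0"

```text
t: 12.92
eef_pos: [0.4544, 0.2147, 0.1888]
tool_rot: [[0.004, 1.0, -0.005], [0.0, -0.005, -1.0], [-1.0, 0.004, -0.0]]
contact_force: [-4.4, 1.6, 5.8]
width: 0.0075
```

```bash
python3 -c "
from h import *
rep('l',(.4046,.0934))
c=get_calibration('wrist');np.save('pics/lcal.npy',c,allow_pickle=True)
im=capture('side');cv2.imwrite('pics/l_s2.png',cv2.resize(im[100:180,150:230],None,fx=7,fy=7,interpolation=cv2.INTER_CUBIC)[:,:,::-1])
s=state();print(s['eef_pos'],s['dq'])
"
```

```text
{'t': np.float64(12.917), 'eef_pos': array([0.454, 0.215, 0.189]), 'contact_force': array([-4.39 ,  1.597,  5.812]), 'torque': array([ 0.229,  0.484, -0.034]), 'width': np.float64(0.007)}
lid deg 44.388875649858136 r 0.14230966856373753
[0.45440213 0.21464881 0.18879471] [ 0.08889862  0.01832765 -0.08159589 -0.08108796  0.00635483  0.01748071]
```

View pics/l_wrist.png

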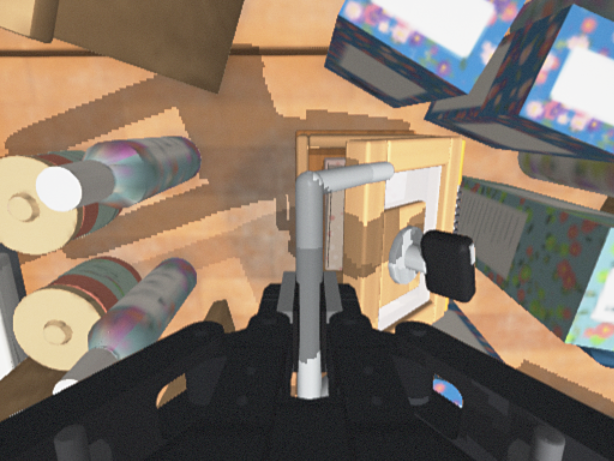

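View pics/l_s2.png

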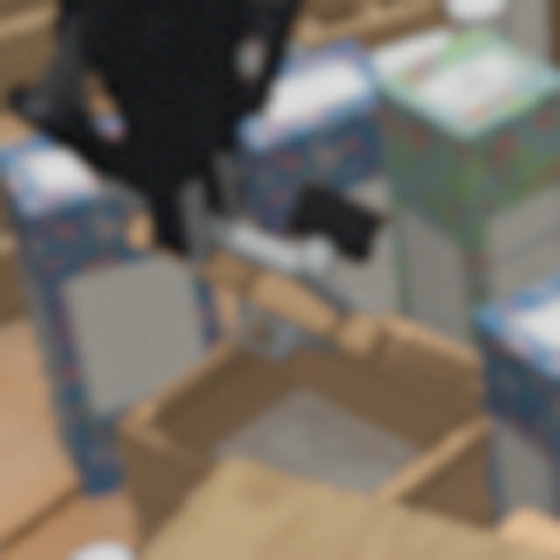

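Run:
```python
from h import *
c=np.load("pics/lcal.npy",allow_pickle=True).item()
def Y(u,v,y):
    d=c["R"].T@np.linalg.solve(c["K"],[(u+.5)/1.2-.5,(v+.5)/1.2-.5,1]); o=-c["R"].T@c["t"]
    return o+d*(y-o[1])/d[1]
def onarc(u,v):
    # vary z on ray, match radius to hinge
    d=c["R"].T@np.linalg.solve(c["K"],[(u+.5)/1.2-.5,(v+.5)/1.2-.5,1]); o=-c["R"].T@c["t"]
    for t in np.linspace(.03,.4,3000):
        p=o+d*t; 
        if np.hypot(p[0]-.546,p[2]-.092)<.1427: return p,np.degrees(np.arctan2(p[2]-.092,.546-p[0]))-5.23
print(Y(309,183,.261)); print(onarc(309,183),onarc(309,250))
# projections of lid front-edge top corner (r: 100mm in front, 7 above hinge) for angles
for a in (36,40,44,48,52):
    th=np.radians(a); 
    def X(f,h,y): return [.546-f*np.cos(th)+h*np.sin(th), y, .092+f*np.sin(th)+h*np.cos(th)]
    print(a,proj("wrist",X(142,13,.261) and X(.142,.013,.261),c)*1.2, "frontL",proj("wrist",X(.100,.007,.273),c)*1.2,"knob",proj("wrist",X(.065,.044,.214),c)*1.2,"backL",proj("wrist",X(0.003,.007,.273),c)*1.2)
```

```text
[0.45437098 0.261      0.20071018]
(array([0.45437007, 0.2610866 , 0.20129019]), np.float64(44.79321326454911)) (array([0.45421919, 0.23655392, 0.20124307]), np.float64(44.734627793475696))
36 [268.43866982 177.49698585] frontL [341.14165762 141.91263117] knob [446.71722103 270.12879322] backL [463.32681511 137.03166426]
40 [284.95490266 180.03316357] frontL [352.76437808 142.34993857] knob [459.1406029  271.40013427] backL [464.08891506 137.01945739]
44 [304.65397445 182.62310639] frontL [365.81880314 142.7737475 ] knob [471.68667781 272.39242037] backL [464.80846173 137.00560154]
48 [327.69697469 185.23103475] frontL [380.28228575 143.17791998] knob [484.21840756 273.0884778 ] backL [465.48172348 136.99017401]
52 [354.16465202 187.81180565] frontL [396.0987686  143.55584335] knob [496.59479104 273.47582983] backL [466.10525237 136.97326077]
```

Run:
```python
from h import *
cv2.imwrite("pics/m_top.png",cv2.resize(capture("top"),None,fx=1.5,fy=1.5)[:,:,::-1])
s=state();print(s["t"],s["eef_pos"],s["contact_force"],s["width"])
for l in ("green_box","carton","tin"): print(l,[np.round(q["bbox"],1) for q in regions_of(l,"top")[:1]])
```

```text
13.1167 [0.45438341 0.21466646 0.18880057] [-5.02898718  1.29074445  6.8915643 ] 0.007541949276731219
green_box [array([313.4, 237.2,  21.9,  21.8])]
carton [array([231.5, 189.8,  19. ,  21.3])]
tin [array([359.1, 242.2,  32. ,  25.4])]
```

View pics/m_top.png

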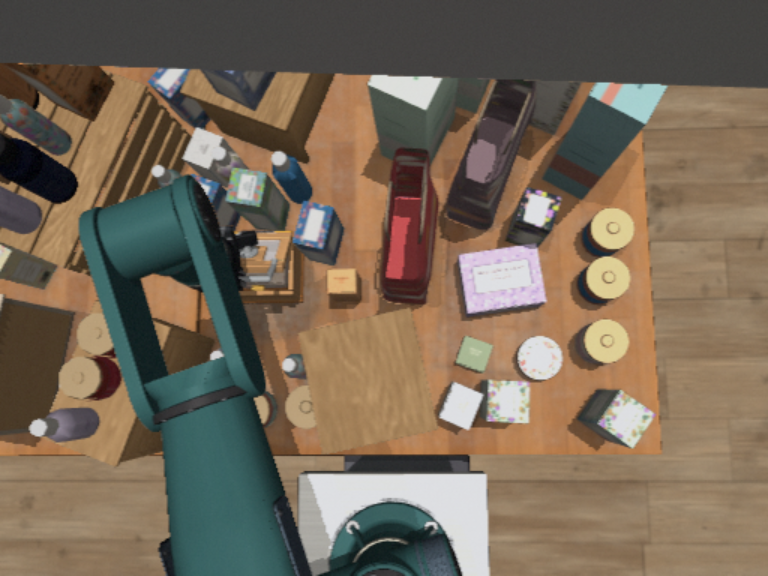

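The top view shows the goods where they were: carton at (342,284), green box at (474,353), tin at (540,357), gift at (503,278). The lid is held still, so I'm handing in.

```bash
python3 -c "
from cell import *
print(hand_in())"
```

```text
the job is handed in; nothing more can be done
None
```

The job is done and handed in: the knob is unlocked, and the lid is held still about 7° short of its balance point with the pull bar still gripped.

- **Knob:** I gripped it and turned it clockwise about 69° (1.2 rad), past its detent. It stayed turned when I let go, as the wrist and top pictures both showed.
- **Lid:** I pinched the pull bar from above and raised the lid to about 60°, past the balance point at 51.6°. I then brought it back to about 44.5° and held it there, gripped and with the arm still.
- **Checks on the final angle:** the arm's position on the fitted arc gave 44.4° and the wrist picture gave 44.8°.
- **Disagreements:** the measured arc sat about 3 mm off the one I had planned. This put a steady force on the tool of about 16 N at the top and about 8.5 N at the end, within the limits. Some early wrist measurements were about 12 mm off because the arm was still swinging; I repeated them once it had settled.
- **Goods round the case:** carton, green box, tin and gift look unmoved in the last top picture. The detector boxes for the first three shifted by up to about 2.5 pixels, which I took as detector noise.

The job took about 13 s of the 58 s allowed.

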